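# Put the coffee-corner things back on their matching coasters

## Task

Tidy the coffee corner: stand each of the four things upright on the coaster whose shape and size match its foot, fully down inside the rim: the tamper on the small round one, the sugar pot on the large round one, the tea tin on the square one and the sachet box on the oblong one. The tin has been left on the sugar pot's coaster, so it has to be cleared first. Set things down without dropping them, tip nothing over, and leave the mug and the jar where they stand.

Things in the scene. Friction and masses are not known exactly. Their poses are not given: they have to be found in the camera images.
- tamper_mid (a point): Coffee tamper standing on its round steel foot of 58 mm diameter (22 mm high); slim neck (20 mm diameter, 30 to 40 mm up), dark wooden handle above it, 32 mm diameter from 55 to 76 mm above the foot's underside, 85 mm tall in all; round about its axis. Pinch the handle. Loose, 170 to 560 g. Point: on the upright centre line, half-way up (42.5 mm above its underside); z up.
- pot_mid (a point): Round white sugar pot, 82 mm diameter (too wide to grasp), with a steel lid fast on it, top of the lid 58 mm up, and on it an upright wooden knob, 22 mm diameter, 58 to 90 mm up: pinch the knob. 90 mm tall in all. Loose, 170 to 560 g. Point: on the upright centre line, half-way up (45 mm above its underside); z up.
- tin_mid (a point): Square metal tea tin with a dark lid that has a pale square on top, 54 x 54 mm, 80 mm tall. Sides along its x and y. At the start it stands inside the rim of the large round coaster. Loose, 170 to 560 g. Point: on the upright centre line, half-way up (40 mm above its underside); z up.
- caddy_mid (a point): Oblong open wooden box full of paper sugar sachets, 100 mm long (along its x), 45 mm wide (along its y), 65 mm tall, walls 4 mm, sachets reach 61 mm up. Grasp it across its 45 mm width. Loose, 170 to 560 g. Point: on the upright centre line, half-way up (32.5 mm above its underside); z up.
- coaster_small_round: Small round coaster, 72 mm inside the rim, 84 mm outside. Fixed to the counter: cork floor 6 mm above the counter, inside a 6 mm wide wooden rim whose top is 10 mm above the counter. Origin: centre of the underside, z up.
- coaster_large_round: Large round coaster, 96 mm inside the rim, 108 mm outside. Fixed to the counter: cork floor 6 mm above the counter, inside a 6 mm wide wooden rim whose top is 10 mm above the counter. Origin: centre of the underside, z up.
- coaster_square: Square coaster, 68 x 68 mm inside the rim, 80 x 80 mm outside, sides along its x and y. Fixed to the counter: cork floor 6 mm above the counter, inside a 6 mm wide wooden rim whose top is 10 mm above the counter. Origin: centre of the underside, z up.
- coaster_oblong: Oblong coaster, 114 mm (along its x) x 59 mm (along its y) inside the rim, 126 x 71 mm outside. Fixed to the counter: cork floor 6 mm above the counter, inside a 6 mm wide wooden rim whose top is 10 mm above the counter. Origin: centre of the underside, z up.
- mug_mid (a point): Bystander: loose white mug, 82 mm diameter plus a handle on its +y side, 88 mm tall; stays where it is. Point: on its centre line, 44 mm up.
- jar_mid (a point): Bystander: loose closed amber jar, 68 mm diameter, 88 mm tall; stays where it is. Point: on its centre line, 44 mm up.
There are look-alikes about, which are no part of the job. Leave any turquoise look-alike of the part that bears caddy_mid alone.

How it is judged (in metres and radians):
At the end, for the whole second after the job is handed in: Tamper, pot, tin and sachet box upright (0.06 rad) and at rest on the floor (3 mm) of the small round, large round, square and oblong coaster, centred within 12 mm; tin square to its coaster within 0.3 rad, box within 0.2; mug and jar upright, moved under 30 mm (horizontal distance between tamper_mid and coaster_small_round below 0.012 m and z of tamper_mid in the frame of coaster_small_round between 0.0455 and 0.0515 m and angle between each of tamper_mid, pot_mid, tin_mid, caddy_mid's own z axis and vertical below 0.06 rad and linear speed of each of tamper, pot, tin, caddy below 0.02 m/s and horizontal distance between pot_mid and coaster_large_round below 0.012 m and z of pot_mid in the frame of coaster_large_round between 0.048 and 0.054 m and horizontal distance between tin_mid and coaster_square below 0.012 m and z of tin_mid in the frame of coaster_square between 0.043 and 0.049 m and (angle between the x axis of tin_mid and the x axis of coaster_square, either way round below 0.3 rad or angle between the x axis of tin_mid and the y axis of coaster_square, either way round below 0.3 rad) and horizontal distance between caddy_mid and coaster_oblong below 0.012 m and z of caddy_mid in the frame of coaster_oblong between 0.0355 and 0.0415 m and angle between the x axis of caddy_mid and the x axis of coaster_oblong, either way round below 0.2 rad and distance of each of mug_mid, jar_mid from where it was at the start of the episode below 0.03 m and angle between each of mug_mid, jar_mid's own z axis and vertical below 0.1 rad); the robot touches nothing.
It fails at once if one of the four things is tipped over (angle between any of tamper_mid, pot_mid, tin_mid, caddy_mid's own z axis and vertical above 0.8 rad).
It fails at once if one of the four things is dropped (moves faster than 0.6 m/s within 0.1 m of the counter) ((linear speed of tamper above 0.6 m/s and height (world z) of tamper_mid below 0.1 m) or (linear speed of pot above 0.6 m/s and height (world z) of pot_mid below 0.1 m) or (linear speed of tin above 0.6 m/s and height (world z) of tin_mid below 0.1 m) or (linear speed of caddy above 0.6 m/s and height (world z) of caddy_mid below 0.1 m)).
It fails at once if the mug or the jar is pushed away (30 mm) or knocked over (distance of any of mug_mid, jar_mid from where it was at the start of the episode above 0.03 m or angle between any of mug_mid, jar_mid's own z axis and vertical above 0.5 rad).
It also fails if it takes over 136 s, if anything falls off the work surface, if the arm or the gripper's body presses on something with over 40 N, if the wrist force passes 120 N, or if a joint passes its speed limit or range.

## Robot

A 6-joint arm with a two-finger parallel gripper is mounted at the origin on the work surface. World frame = base frame: x ahead of the robot, y to its left, z up, the work surface at z = 0. Lengths are in mm, angles in rad, forces in N, time in s.
With the tool pointing down it reaches from about 350 to 875 mm from the base axis. Payload 4.2 kg.
Tool frame: the origin (TCP) lies between the finger pads; the fingertips stand 25 mm ahead of it and the grasp point (between the pads) lies 6 mm ahead of it; z points along the fingers, y is the line along which they close (so a half turn about z gives the same grasp; the last joint's range is limited). The gripper opens to 87 mm and grips with 3 to 60 N. Pads are 19 mm wide; open, the fingers measure 117 mm over their backs; the gripper's body (75 mm by 190 mm) begins 51 mm behind the grasp point.
Start: joints at [1.487, 0.385, 0.008, 0, -1.194, -0.259], TCP at [210.046, 588.626, 247.55] pointing down, gripper open.
Joint ranges: [-3.14, 3.14], [-1.21, 2.06], [-1.07, 1.41], [-3.16, 2.05], [-2.99, -0.16], [-3.1, 3.1]. Speed limits (rad/s): [2.79, 2.79, 3.14, 3.14, 3.14, 3.14].

## Interface

Orientations are given as a unit quaternion [w, x, y, z].
In Python, from rig import * gives the robot as it stands. Calls block until the motion is done:
- goto(position, orientation): joint-space move of the TCP to a pose.
- move_l(position, rotation=None, rate=150): straight line of the TCP; rotation=None keeps the orientation; rate is the mean speed in mm/s.
- move_j(angles): joint-space move.
- move_gripper(opening, squeeze=None): opening from 0.0 (shut) to 1.0 (fully open); squeeze is the grip in N (None keeps the last); returns when the fingers have stopped.
- dwell(seconds).
- inverse_kinematics(position, orientation): joint angles nearest the present ones, or None.
- read_state(): the state.
- read_camera(name): name is "side" or "top" or "wrist"; returns a dict with "pixels" (400x640x3 uint8, red, green, blue), "depth" (400x640 float32, mm along the optical axis (not along the pixel's ray), 0 where there is no reading), "K" (3x3 intrinsics, pixels), "D" ([k1, k2, p1, p2, k3] as OpenCV has them; the pictures are not rectified), "xyz" and "rotation" of the camera in the world; the wrist camera has in their place "mount" (4x4, takes a point from camera to tool coordinates, whose origin is the TCP and whose axes are the flange's). Camera axes: x right, y up, looking along -z (the intrinsics and any distortion apply to the point x, -y, -z); pixel columns grow to the right and rows downward; lengths in mm; the calibration is good to about 2 mm. A picture is of the moment at which its call begins: read the wrist's pose just before it.
A pose or a line that the arm cannot do raises IKError and nothing moves.
- sign_off(): hands the job in; it is judged then, once.
The state is a dict: "time": time; "qpos": joint angles; "qd": joint speeds; "joint_efforts": joint torques, N m; "tool_pos": TCP position; "ee_rot": TCP orientation; "force": force on the tool from outside, world axes, zero at the start; "torque": the same for the moment, N m; "width": opening from 0.0 (shut) to 1.0 (fully open); "gripper_force": force on a finger pad.
Only numpy, scipy, OpenCV 4.12 (cv2) and the standard library are available. Lean on these libraries where they do the work, as an engineer would, in place of code of your own. Each camera call takes 0.05 s, during which the arm holds its last target. There are 200 camera calls.

## Working session

There is one attempt and no reset: what is moved stays moved. The work goes in short steps, each a Python script; the robot and the scene stay as the last script left them, time stands still between calls to the robot, and variables do not carry over. Pictures are saved under pics/ and viewed, at most 14 in all, crops included, and the job is handed in when it is done.

```bash
ls; mkdir -p pics
python3 - <<'E'
from rig import *
import cv2,numpy as np
for n in ["top","side"]:
    c=read_camera(n); np.savez(f"{n}0.npz",**c)
    cv2.imwrite(f"pics/{n}0.png",c["pixels"][:,:,::-1])
    print(n,c["K"],c["D"],c["xyz"],c["rotation"])
print(read_state())
E
```

```text
pics
top [[463.24472667   0.         324.17696529]
 [  0.         463.24472667 197.14700391]
 [  0.           0.           1.        ]] [-0.00289976  0.          0.          0.          0.        ] [ 360.2773758    19.45678809 1442.08488927] [ 0.71078284  0.04231462 -0.03622233 -0.70120265]
side [[369.30967286   0.         317.98987356]
 [  0.         369.30967286 200.46381598]
 [  0.           0.           1.        ]] [-0.03991194  0.          0.          0.          0.        ] [  19.17036599 -761.23441082  745.89502678] [ 0.85366233  0.43875236 -0.13372435 -0.24672816]
{'time': 0.1, 'qpos': array([ 1.48660664e+00,  3.85482108e-01,  6.79399096e-03, -4.35570293e-04,
       -1.19402787e+00, -2.58584416e-01]), 'qd': array([-0.00077085, -0.00053103,  0.00239165,  0.00207988,  0.00100937,
        0.00123832]), 'joint_efforts': array([ 3.41045970e-04, -3.91686344e+01,  1.87933785e+01,  4.23186690e+00,
        1.34530288e-02, -7.07372533e-05]), 'tool_pos': array([209.89035476, 588.18890639, 246.57972122]), 'ee_rot': array([ 9.73809904e-04,  9.85334978e-01, -1.70628307e-01, -1.18074860e-04]), 'force': array([-0.3172262 ,  0.63575482, -0.04119816]), 'torque': array([0.02010287, 0.01442414, 0.00844056]), 'gripper_force': 0.0, 'width': 0.9983380113085385}
```

View pics/top0.png

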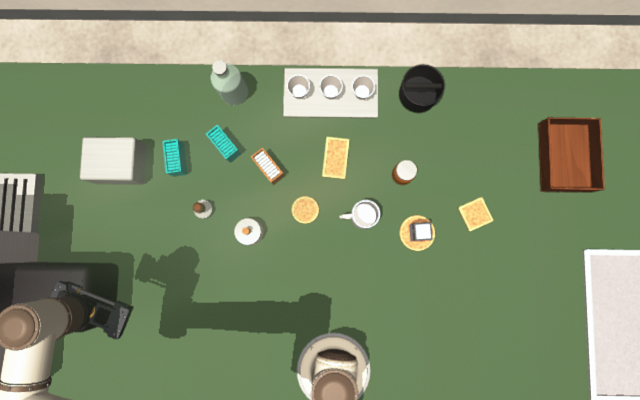

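View pics/side0.png

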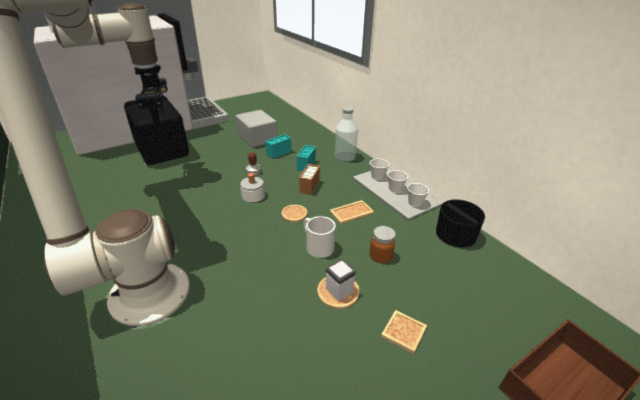

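Top view: image up is +x and left is +y.
- **Things to move:** tamper (202,208), pot (247,231), tin (422,231) on the large round coaster.
- **Coasters:** small round (305,210), oblong (336,158), square (476,214), large round (417,233).
- **Bystanders:** mug (366,214), jar (405,172).
- **Candidates for the sachet box:** brown box with white sachets (267,166), and turquoise boxes (172,157) and (222,142). The brown wooden one fits the description, and the turquoise ones are the look-alikes. I'll confirm this in an enlarged crop.

```bash
cat > h.py <<'E'
from rig import *
import cv2,numpy as np
from scipy.spatial.transform import Rotation as R
def rot(q): return R.from_quat(np.roll(q,-1)).as_matrix()
def pose(c,st=None):
    if "mount" in c:
        T=np.eye(4);T[:3,:3]=rot(st["ee_rot"]);T[:3,3]=st["tool_pos"]
        T=T@c["mount"]; return T[:3,:3],T[:3,3]
    return rot(c["rotation"]),np.array(c["xyz"])
def rays(c,uv):
    p=cv2.undistortPoints(np.float64(uv).reshape(-1,1,2),c["K"],np.float64(c["D"])).reshape(-1,2)
    return np.c_[p[:,0],-p[:,1],-np.ones(len(p))]
def plane(c,uv,z,st=None):
    Rm,t=pose(c,st); d=rays(c,uv)@Rm.T
    return t+d*((z-t[2])/d[:,2:])
def cloud(c,st=None):
    Rm,t=pose(c,st);h,w=c["depth"].shape
    uv=np.stack(np.meshgrid(np.arange(w),np.arange(h)),-1).reshape(-1,2)
    return ((rays(c,uv)*c["depth"].reshape(-1,1))@Rm.T+t).reshape(h,w,3)
def comps(mask,amin=30):
    n,l,s,ce=cv2.connectedComponentsWithStats(mask.astype(np.uint8))
    return [(l==i,s[i,4],ce[i]) for i in range(1,n) if s[i,4]>=amin]
def shot(name,fn=None):
    st=read_state();c=read_camera(name)
    if fn: cv2.imwrite(f"pics/{fn}.png",c["pixels"][:,:,::-1])
    return c,st
def rect(p): # outline points xy -> centre,size,angle of long side (mod pi)
    b=cv2.boxPoints(cv2.minAreaRect(np.float32(p)[:,:2])); e1=b[1]-b[0];e2=b[2]-b[1]
    e=e1 if np.hypot(*e1)>np.hypot(*e2) else e2
    return b.mean(0),sorted([np.hypot(*e1),np.hypot(*e2)]),np.arctan2(e[1],e[0])%np.pi
E
python3 - <<'E'
from h import *
c=dict(np.load("top0.npz"))
im=c["pixels"][:,:,::-1].copy()
cv2.imwrite("pics/crop0.png",cv2.resize(im[115:255,150:350],None,fx=4,fy=4,interpolation=cv2.INTER_CUBIC))
P=cloud(c); hsv=cv2.cvtColor(im,cv2.COLOR_BGR2HSV)
print("table z",np.median(P[240:300,350:500,2]),"samples:",[ (u,hsv[v,u]) for u,v in [(305,210),(336,158),(476,214),(405,236)]])
m=cv2.inRange(hsv,(8,90,150),(30,255,255))>0
print("coasters at z=10")
for k,a,ce in comps(m,80):
    q=plane(c,np.argwhere(k)[:,::-1],10); print(a,ce.round(1),*[np.round(x,2) for x in rect(q)])
print("tall")
H=(P[...,2]>25)&(P[...,2]<130); H[:125]=0;H[250:]=0; H[:,:150]=0; H[:,500:]=0
for k,a,ce in comps(H,40):
    zt=np.percentile(P[k][:,2],95); print(a,ce.round(1),zt.round(1),*[np.round(x,2) for x in rect(P[k])])
E
```

```text
table z -0.3620797042299273 samples: [(305, array([ 21, 114, 250], dtype=uint8)), (336, array([ 21, 113, 252], dtype=uint8)), (476, array([ 22, 115, 253], dtype=uint8)), (405, array([ 24, 105, 253], dtype=uint8))]
coasters at z=10Traceback (most recent call last):
  File "<stdin>", line 10, in <module>
  File "h.py", line 28, in rect
    b=cv2.boxPoints(cv2.minAreaRect(np.float32(p)[:,:2])); e1=b[1]-b[0];e2=b[2]-b[1]
                    ~~~~~~~~~~~~~~~^^^^^^^^^^^^^^^^^^^^^
cv2.error: OpenCV(4.12.0) /io/opencv/modules/imgproc/src/convhull.cpp:143: error: (-215:Assertion failed) total >= 0 && (depth == CV_32F || depth == CV_32S) in function 'convexHull'
```

View pics/crop0.png

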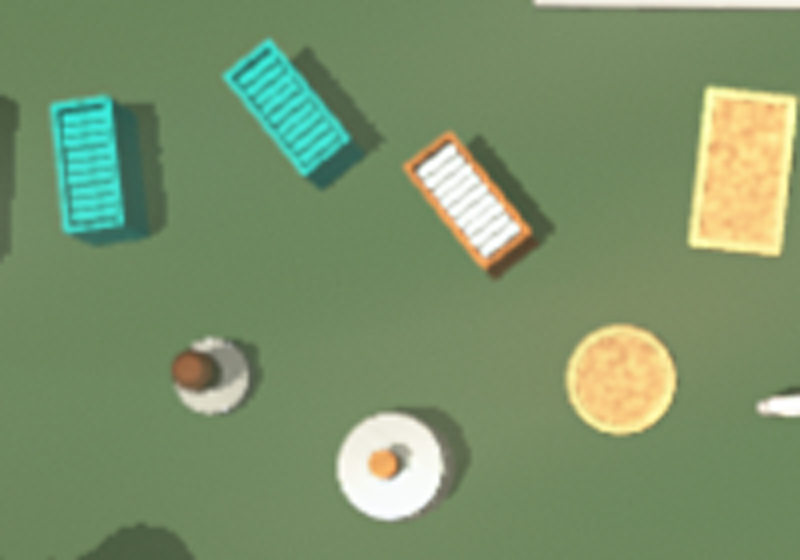

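The crop confirms the brown box with white sachets (crop (468,203), full image (267,166)) as the sachet box. The two turquoise boxes stay untouched. Next I'll fix the array contiguity error and measure.

```bash
sed -i 's/np.float32(p)\[:,:2\]/np.ascontiguousarray(np.asarray(p)[:,:2],np.float32)/' h.py
python3 - <<'E'
from h import *
c=dict(np.load("top0.npz"))
P=cloud(c); hsv=cv2.cvtColor(c["pixels"],cv2.COLOR_RGB2HSV)
m=cv2.inRange(hsv,(8,70,150),(32,255,255))>0
print("coasters at z=10")
for k,a,ce in comps(m,80):
    q=plane(c,np.argwhere(k)[:,::-1],10); print(a,ce.round(1),q.mean(0).round(1)[:2],*[np.round(x,2) for x in rect(q)])
print("tall")
H=(P[...,2]>25)&(P[...,2]<130); H[:125]=0;H[250:]=0; H[:,:150]=0; H[:,500:]=0
for k,a,ce in comps(H,10):
    zt=np.percentile(P[k][:,2],95); t=P[k][P[k][:,2]>zt-8]; print(a,ce.round(1),zt.round(1),"top mean",t.mean(0).round(1),*[np.round(x,2) for x in rect(t)])
c,st=shot("wrist"); print(c["K"],c["D"],c["mount"].round(2))
E
```

```text
coasters at z=10
2244 [568.6 155.3] [ 662.1 -730.7] [ 662.61 -732.11] [120.1  193.82] 3.14
937 [335.4 157.8] [ 6.449e+02 -4.000e-01] [ 6.4644e+02 -3.4000e-01] [ 73.96 129.68] 3.04
186 [265.9 164.5] [620.8 217.5] [621.16 216.83] [ 49.6  106.27] 0.68
613 [304.7 209.4] [481.   92.9] [480.77  93.48] [83.89 84.05] 0.01
717 [475.2 213.6] [ 474.9 -434.8] [ 474.41 -434.1 ] [83.51 83.77] 2.01
634 [414.3 233.6] [ 410.9 -246.2] [ 414.42 -253.  ] [107.79 107.91] 3.14
429 [ 14.3 328.8] [105.7 967.9] [105.33 967.17] [65.94 70.23] 1.66
112 [342.2 377.5] [-20.3 -28.5] [-23.42 -27.29] [ 39.5  116.06] 1.08
411 [333.3 391.3] [-60.2  -2.3] [-56.56  -2.83] [51.52 74.35] 1.59
tall
523 [222.5 142.9] 65.2 top mean [681.1 347.8  61.4] [679.86 347.18] [ 45.02 101.99] 0.7
629 [173.4 157. ] 66.0 top mean [631.3 496.5  62.1] [633.63 496.77] [ 47.21 101.34] 0.16
500 [267.3 165.6] 65.8 top mean [609.6 207.6  62. ] [609.94 207.81] [ 44.92 101.07] 0.69
446 [404.5 172.1] 91.2 top mean [ 595.  -210.3   87.5] [ 595.08 -210.24] [55.03 57.05] 1.59
154 [200.6 207.7] 85.3 top mean [477.1 406.5  82. ] [476.95 407.32] [25.28 29.37] 0.28
265 [362.8 213.9] 90.4 top mean [463.6 -88.3  87. ] [464.77 -89.55] [79.39 79.4 ] 3.12
595 [248.4 231.6] 87.7 top mean [409.  260.5  88.2] [408.88 260.9 ] [17.84 21.3 ] 1.58
394 [421.3 231.7] 89.9 top mean [ 414.9 -257.1   85.8] [ 414.48 -256.75] [53.15 53.78] 1.66
[[343.47950121   0.         318.04564436]
 [  0.         343.47950121 197.81291856]
 [  0.           0.           1.        ]] [0.00505315 0.         0.         0.         0.        ] [[   0.      0.96    0.27   73.3 ]
 [   1.     -0.      0.      2.02]
 [   0.      0.27   -0.96 -137.69]
 [   0.      0.      0.      1.  ]]
```

The sizes and heights agree with the description: box 45x101 with its top at 65, tin 54 square with its top near 86, coasters 84, 84, 108 and 130x74. Next is one close look with the wrist camera over each spot.

```bash
cat >> h.py <<'E'
def down(a): # tool down, tool x axis at world yaw a; fingers close across it
    return np.array([0,np.cos(a/2),np.sin(a/2),0])
def top_of(c,st,xy,zlo,zhi,r=70):
    P=cloud(c,st); m=(P[...,2]>zlo)&(P[...,2]<zhi)&(np.hypot(P[...,0]-xy[0],P[...,1]-xy[1])<r)&(c["depth"]>0)
    return P[m]
def cork(c,st,xy,r=100):
    m=cv2.inRange(cv2.cvtColor(c["pixels"],cv2.COLOR_RGB2HSV),(8,70,120),(32,255,255))>0
    k=max(comps(m,200),key=lambda k:-np.hypot(*(plane(c,[k[2]],10,st)[0,:2]-xy)))
    return plane(c,np.argwhere(k[0])[:,::-1],10,st)
E
python3 - <<'E'
from h import *
S=[("tamper",476,405,(75,95)),("pot",409,260,(80,100)),("caddy",610,208,(57,75)),("smallc",481,93.5,None),("oblc",646,0,None),("tin",415,-257,(78,95)),("largec",415,-253,None),("squarec",474.5,-434.5,None)]
for n,x,y,zz in S:
    if n!="largec":
        goto([x,y,250],down(-0.343)); dwell(.2)
        c,st=shot("wrist","w_"+n)
    p=top_of(c,st,(x,y),*zz) if zz else cork(c,st,(x,y))
    print(n,len(p),p.mean(0).round(1),"z95",np.percentile(p[:,2],95).round(1),*[np.round(v,2) for v in rect(p)],st["time"].__round__(1),st["qpos"][5].round(2))
E
```

```text
tamper 864 [481.2 406.8  82.5] z95 86.1 [479.68 407.42] [30.38 30.84] 1.57 1.6 0.26
pot 479 [412.3 260.5  89.7] z95 91.5 [411.56 260.79] [20.88 21.  ] 0.23 2.5 0.33
caddy 3925 [612.4 207.8  62.5] z95 66.1 [612.32 208.05] [ 45.47 100.09] 0.69 3.6 0.65
smallc 4431 [483.6  91.9  10. ] z95 10.0 [483.02  92.3 ] [83.57 83.74] 1.23 4.6 0.7
oblc 7271 [650.6  -1.1  10. ] z95 10.0 [647.95  -0.8 ] [ 72.6  127.34] 3.04 5.6 0.98
tin 3464 [ 418.7 -258.3   86.3] z95 87.7 [ 417.1  -257.86] [54.  54.4] 0.08 7.2 1.45
largec 3265 [ 433.2 -258.4   10. ] z95 10.0 [ 422.54 -255.54] [ 94.06 107.64] 1.51 7.2 1.45
squarec 5893 [ 494.4 -444.8   10. ] z95 10.0 [ 497.09 -445.01] [102.5  110.75] 0.43 8.2 1.72
```

View pics/w_squarec.png

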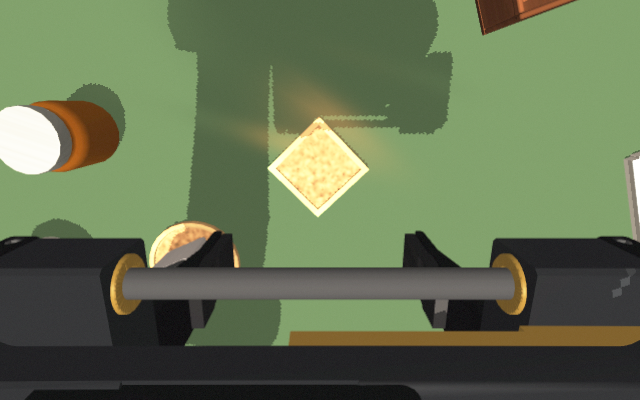

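View pics/w_tin.png

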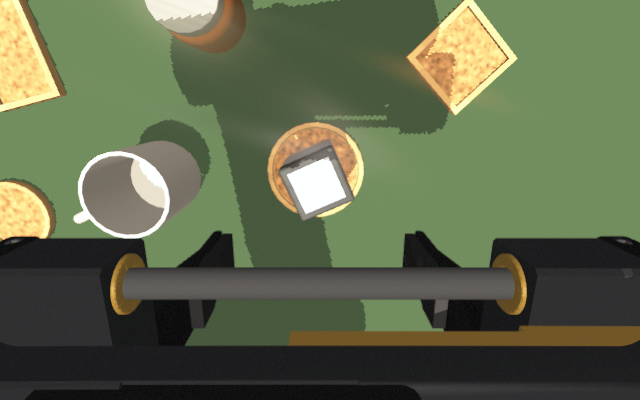

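The square coaster's mask bled into warm light reflections. Its corners are clear in the picture: (319,117), (369,169), (317,216), (268,169). The large coaster's outline spans columns 267 to 364 and rows 122 to 218, with the tin inside. I'll compute both positions from those pixels, then pick the tin.

```bash
cat >> h.py <<'E'
def pick(xy,a,zg,zl=200,F=35,open_=1.0):
    """grasp point at height zg; TCP is 6 above it"""
    move_gripper(open_,F); goto([*xy,zl],down(a)); move_l([*xy,zg+6+30],rate=200); move_l([*xy,zg+6],rate=60)
    move_gripper(0.0,F); dwell(.3); s=read_state(); print("grip",s["width"]*87,s["gripper_force"])
    move_l([*xy,zg+6+30],rate=60); move_l([*xy,zl],rate=200); dwell(.3); s=read_state(); print("lift",s["width"]*87,s["gripper_force"],s["force"].round(1),s["time"])
def place(xy,a,zg,zl=200,open_=1.0):
    goto([*xy,zl],down(a)); move_l([*xy,zg+6+25],rate=150); dwell(.2); f0=read_state()["force"][2]
    for z in np.arange(3,-2.1,-1):
        move_l([*xy,zg+6+z],rate=15); dwell(.1); s=read_state(); f=s["force"][2]-f0
        if abs(f)>3: break
    print("contact dz",z,f.round(1),s["tool_pos"].round(1))
    move_gripper(open_); dwell(.2); move_l([*xy,zg+6+30],rate=60); move_l([*xy,zl],rate=200); print(read_state()["time"])
E
python3 - <<'E'
from h import *
c=read_camera("wrist")
def nom(x,y): return dict(tool_pos=[x,y,250],ee_rot=down(-0.343))
q=plane(c,[(319,117),(369,169),(317,216),(268,169)],10,nom(474.5,-434.5)); print(q.round(1)); r=rect(q);print("square",r)
q=plane(c,[(315.5,122),(315.5,218),(267,170),(364,170)],10,nom(415,-257)); print("large",q.mean(0),np.linalg.norm(q[0]-q[1]),np.linalg.norm(q[2]-q[3]))
for a in (0.08,0.08-np.pi/2):
    print(a,inverse_kinematics([417.5,-258,67],down(a)),inverse_kinematics([476.5,-434.5,73],down(a+.355)))
pick((417.5,-258),0.08,6+55)
E
```

```text
[[ 528.5 -456.9   10. ]
 [ 456.5 -490.5   10. ]
 [ 424.  -417.3   10. ]
 [ 494.3 -384.4   10. ]]
square (array([ 475.53278, -437.38422], dtype=float32), [np.float32(79.38085), np.float32(80.11793)], np.float32(2.008088))
large [ 415.00686646 -256.05424321   10.        ] 108.88229028490284 108.24397023843039
0.08 [-0.22187689  0.38062116 -0.54340316  0.         -0.64677201  1.87267322] [-0.48891233  0.57801174 -0.14559487  0.         -0.84718972  2.49470866]
-1.4907963267948965 [-2.21876894e-01  3.80621163e-01 -5.43403156e-01  4.44089210e-16
 -6.46772008e-01  3.01876894e-01] [-0.48891233  0.57801174 -0.14559487  0.         -0.84718972  0.92391233]
grip 53.415909234637766 34.96687564998865
lift 53.62703054844268 34.94474206119776 [ 0.1  0.2 -2.7] 13.2
```

Run:
```python
from h import *
place((476,-436),0.437,6+55)
goto([476,-436,260],down(0.437));dwell(.2)
c,st=shot("wrist","w_tinplaced"); p=top_of(c,st,(476,-436),80,92); print("tin",p.mean(0),rect(p))
goto([415,-255,260],down(-0.343));dwell(.2)
c,st=shot("wrist","w_large"); p=cork(c,st,(415,-255)); print("large",rect(p),p.mean(0))
```

```text
contact dz -1.0 7.9 [ 476.2 -436.1   67. ]
20.5417
tin [ 477.71438102 -436.54923474   86.31919751] (array([ 476.73938, -437.04956], dtype=float32), [np.float32(53.080254), np.float32(54.068382)], np.float32(2.0112019))
large (array([ 421.33313, -258.04843], dtype=float32), [np.float32(107.70483), np.float32(120.36537)], np.float32(2.6652327)) [ 420.63109085 -259.07447314   10.        ]
```

View pics/w_tinplaced.png

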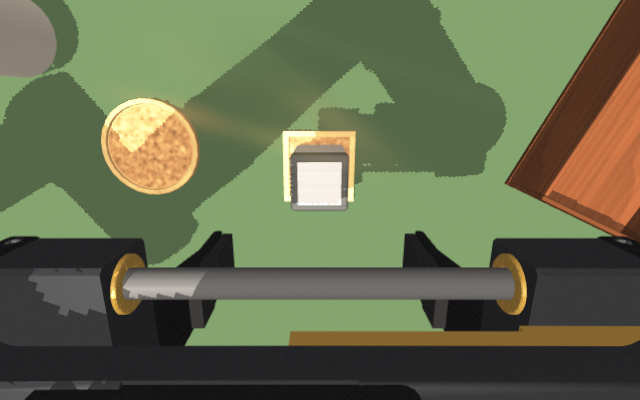

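The tin stands straight inside the square rim with its top at 86.3 (86 expected). The large coaster is clear now, but its wrist mask again includes a reflection, so I'll remeasure with a stricter mask and the top camera.

Run:
```python
from h import *
goto([415,-255,260],down(-1.2));dwell(.2)
def big(c,st,xy):
    hsv=cv2.cvtColor(c["pixels"],cv2.COLOR_RGB2HSV)
    for s,v in [(70,120),(90,120),(110,120),(90,170)]:
        m=cv2.inRange(hsv,(8,s,v),(32,255,255)); m=cv2.morphologyEx(m,cv2.MORPH_CLOSE,np.ones((5,5)))
        m=cv2.morphologyEx(m,cv2.MORPH_OPEN,np.ones((7,7)) if st else np.ones((3,3)))>0
        k=min(comps(m,200),key=lambda k:np.hypot(*(plane(c,[k[2]],10,st)[0,:2]-xy)))
        q=plane(c,np.argwhere(k[0])[:,::-1],10,st); print(s,v,*[np.round(x,2) for x in rect(q)])
c,st=shot("wrist","w_large2"); big(c,st,(415,-255))
goto([412,261,200],down(0)); c,_=shot("top"); big(c,None,(415,-255))
```

```text
70 120 [ 423.47 -270.09] [125.56 136.91] 1.49
90 120 [ 421.48 -273.47] [107.98 146.25] 1.83
110 120 [ 418.49 -226.1 ] [ 48.76 102.39] 3.02
90 170 [ 416.4  -256.77] [106.63 110.55] 1.83
70 120 [ 414.39 -253.  ] [107.79 107.96] 3.14
90 120 [ 414.42 -252.99] [107.76 107.91] 3.14
110 120 [ 416.51 -251.84] [ 97.69 101.29] 0.96
90 170 [ 414.39 -254.5 ] [105.44 107.73] 2.36
```

Run:
```python
from h import *
pick((412,260.8),0,79,zl=260,open_=.6)
place((416,-255),0,6+79,zl=260,open_=.6)
goto([416,-255,270],down(-0.343));dwell(.2)
c,st=shot("wrist","w_potplaced"); p=top_of(c,st,(416,-255),88,105,40); print("knob",p.mean(0),np.percentile(p[:,2],95),rect(p)); p=top_of(c,st,(416,-255),57,72,60); print("lid",np.median(p[:,2]),rect(p))
```

```text
grip 21.199332315994948 34.97802576050162
lift 21.225998351701985 34.97043136507273 [-0.7  0.4 -3.7] 30.925
contact dz 0.0 4.9 [ 416.1 -255.    91.3]
39.3833
knob [ 415.77550413 -257.09807696   95.89899561] 97.4251204338264 (array([ 415.1011 , -256.94144], dtype=float32), [np.float32(20.769102), np.float32(20.912739)], np.float32(0.7295637))
lid 63.118468414449126 (array([ 415.48322, -256.92038], dtype=float32), [np.float32(78.33763), np.float32(78.34648)], np.float32(2.32234))
```

View pics/w_potplaced.png

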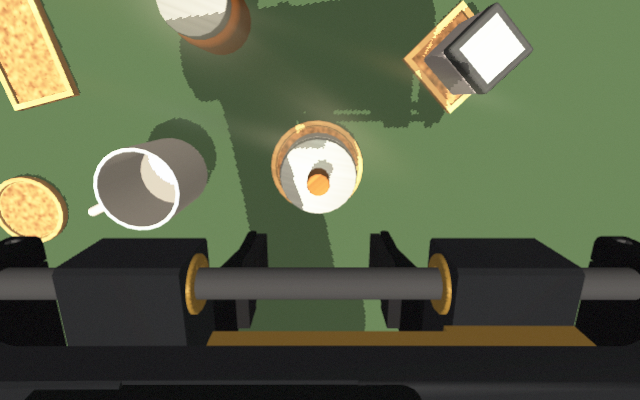

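The pot sits inside the large rim with its knob top at 96, as expected. Next are the tamper and the sachet box.

Run:
```python
from h import *
pick((480,407),0,66,zl=240,open_=.7)
place((483,92.2),0,6+66,zl=240,open_=.7)
goto([483,92,260],down(-0.343));dwell(.2)
c,st=shot("wrist"); p=top_of(c,st,(483,92),82,97,40); print("tamper top",p.mean(0),np.percentile(p[:,2],95),rect(p))
pick((612.2,208),0.69,42,zl=220)
place((647.8,-0.8),-0.105,6+42,zl=220)
goto([600,0,300],down(-0.343));dwell(.2)
c,st=shot("wrist","w_end"); p=top_of(c,st,(648,-1),62,78,80); print("caddy",p.mean(0),np.percentile(p[:,2],95),rect(p))
goto([300,400,300],down(0)); c,_=shot("top","top_end"); shot("side","side_end")
cv2.imwrite("pics/top_crop.png",cv2.resize(c["pixels"][120:260,280:510,::-1],None,fx=3.4,fy=3.4,interpolation=cv2.INTER_CUBIC))
P=cloud(c);H=(P[...,2]>25)&(P[...,2]<130); H[:125]=0;H[260:]=0; H[:,:290]=0; H[:,510:]=0
for k,a,ce in comps(H,10):
    zt=np.percentile(P[k][:,2],95); t=P[k][P[k][:,2]>zt-8]; print(ce.round(1),zt.round(1),*[np.round(x,2) for x in rect(t)])
```

```text
grip 30.95925590702896 34.990859928075224
lift 30.68187877371526 34.989407270913944 [-0.3  0.8 -5.2] 47.1417
contact dz 0.0 9.5 [483.2  92.4  78.7]
54.8417
tamper top [483.90052905  90.12979372  88.6449719 ] 92.06345333559312 (array([482.42368,  90.5392 ], dtype=float32), [np.float32(29.50777), np.float32(30.8018)], np.float32(0.43284157))
grip 44.94598168861745 34.999932423233986
lift 44.88197066066679 34.99995797406882 [-0.4  1.1 -1.2] 61.6
contact dz -1.0 7.2 [648.   -0.8  54.1]
69.5333
caddy [650.50456525  -3.06208301  68.65547863] 72.27902085804476 (array([649.6779   ,  -3.3287854], dtype=float32), [np.float32(45.069313), np.float32(100.076385)], np.float32(3.0380738))
[336.5 154.4] 72.3 [646.51  -3.33] [ 44.82 100.53] 3.04
[404.6 172.2] 91.6 [ 595.53 -210.  ] [54.98 56.91] 1.61
[305.  209.4] 92.0 [479.34  91.14] [22.3  27.74] 2.74
[362.9 213.9] 89.6 [464.34 -90.49] [80.04 80.49] 0.78
[481.4 213.2] 89.6 [ 472.87 -436.88] [53.76 54.95] 2.0
[419.7 232.9] 93.2 [ 412.63 -255.33] [17.34 19.83] 1.58
```

View pics/top_crop.png

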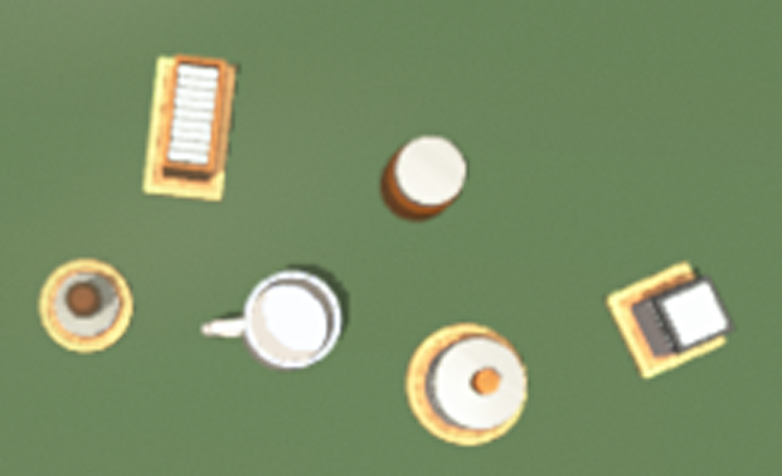

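View pics/w_end.png

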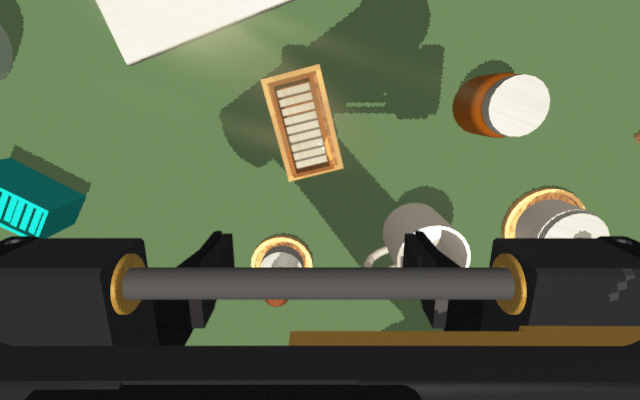

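All four tops rose by 6 to 6.5 mm against their starting heights on the counter, or stayed level in the tin's case, so each thing rests on its coaster floor. The centres agree with the coasters to within about 4 mm, and the mug and jar have not moved. The gripper is clear of everything.

```bash
python3 -c "
from rig import *
print(read_state()['time'],sign_off())"
```

```text
the job is handed in; nothing more can be done
72.1583 None
```

The tamper, sugar pot, tea tin and sachet box all stand on their matching coasters, measured within about 4 mm of centre; the mug and jar are where they stood, and I handed the job in at 72 s of the 136 s allowed (no verdict was returned).

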